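Snap a tensile specimen into the clip cradle and run it up to the end stop

ROBOT

A 7-joint arm with a two-finger parallel gripper is mounted at the origin on the work surface. World frame = base frame: x ahead of the robot, y to its left, z up, the work surface at z = 0. Lengths are in m, angles in rad, forces in N, time in s.
With the tool pointing down it reaches from about 0.425 to 0.95 m from the base axis. Payload 4.7 kg.
Tool frame: the origin (TCP) lies at the very end of the fingers, on their centre line; the grasp point (between the pads) lies 19 mm behind it (env.pinch_z is the distance from the TCP to the grasp point, in m); z points along the fingers, y is the line along which they close (so a half turn about z gives the same grasp; the last joint's range is limited). The gripper opens to 85 mm and grips with 20 to 120 N. Pads are 22 mm wide; open, the fingers measure 114 mm over their backs; the gripper's body (76 mm by 85 mm) begins 54 mm behind the grasp point. The pads swing forward as they close: fully open they stand 13 mm farther back than shut.
Start: joints at [1.26, 0.469, -0.049, 1.532, 0.024, 1.141, -0.082], TCP at [0.188, -0.648, 0.231] pointing down, gripper open.
Joint ranges: [-2.59, 2.59], [-0.33, 1.99], [-1.39, 1.29], [0.1, 2.45], [-1.04, 4.18], [0.21, 1.99], [-2.66, 2.66]. Speed limits (rad/s): [2.57, 2.57, 3.14, 3.14, 3.14, 3.14, 3.14].

INTERFACE

Orientations are given as a 3x3 rotation matrix whose columns are the frame's x, y, z axes.
In Python, from plant import env, eyes, job gives the robot as it stands.
- The arm moves only by the tool carry_out, never from a script. Its argument "plan" is a list of rows, each an object of numbers: "tx", "ty", "tz": the shift along the world's x, y, z in m; "twist": the turn about the world's z in rad. In form: [{"tx": .., "ty": .., "tz": .., "twist": ..}, ...]. A call has 1 to 8 rows; each row shifts and turns the commanded pose from where the row before left it; what a row does not reach is not made up. A row lasts 1/12 s, in which the tool goes at most 41.7 mm and 7.16 degrees, less where a joint would pass 70% of its speed; a pose out of reach is approached as far as the arm can. A call with a gripper value outside its range is refused whole. "fingers" is the gripper command: -1 is shut, 1 is fully open, values between are in proportion, set as the call begins (left out, the last holds). The fingers move at their own pace and stop on an object; "force" is the grip in N (left out, the last holds). Time passes only in rows, so rows that do not move let the fingers close. It gives the time, the measured TCP pose, the force, the opening and the grip force at its end, in the units of the state.
- env.observe(): the state, without advancing time (a new reading comes with each control period).
- eyes.camera(name): name is "scene" or "side" or "wrist"; returns the picture (400x640x3 uint8, red, green, blue); there is no depth.
- eyes.camera_info(name): a dict with "fx", "fy", "cx", "cy" (pixels), "k1" (the pictures are not rectified: a ray, as slopes to the right and down, at radius r is drawn at 1 + k1 r^2 times it, then the intrinsics apply), "cam_to_world" (4x4, takes a point from camera to world coordinates). Camera axes: x right, y down, z forward; pixel columns grow to the right and rows downward; lengths in m; the calibration is good to about 2 mm. A picture is of the moment at which its call begins: read the wrist's pose just before it. camera_info takes no time and is no camera call; for the wrist camera it gives the pose at the moment of the call.
- job.sign_off(): hands the job in; it is judged then, once.
The state is a dict: "time_s": time; "joint_pos": joint angles; "joint_velocities": joint speeds; "effort": joint torques, N m; "ee_pos": TCP position; "tcp_rot": TCP orientation; "ft_force": force on the tool from outside, world axes, zero at the start; "torque": the same for the moment, N m; "width": finger opening in m; "grip_force": force on a finger pad.
Only numpy, scipy, OpenCV 4.12 (cv2) and the standard library are available. Lean on these libraries where they do the work, as an engineer would, in place of code of your own. Each camera call takes 0.05 s, during which the arm holds its last target. There are 200 camera calls.

TASK

Take the waisted round steel specimen (thick ends, thin middle) from the rest, hold it lengthwise over the cradle with its end a little short of the stop, and press it down between the spring fingers until both pairs snap around it. Then, still in the clips, slide it along towards the stop until its end has pushed the sprung pin fully in and bears on the stop, without forcing clips or stop, and let go. Leave the other two specimens lying in the rest.

Things in the scene. Friction and masses are not known exactly. Their poses are not given: they have to be found in the camera images.
- bar_mid (a point): Centre of the waisted round steel specimen: 190 mm long, about 0.35 kg, x axis along it (rolled anyhow), two like ends. Heads 20 mm in diameter from 30 to 95 mm either side of the centre; the waist between is 10 mm in diameter (to 24 mm either side): grip there. It lies level in the rest, axis 42 mm above the bench.
- bar_end_a (a point): Centre of the specimen's end face at +95 mm along its x axis.
- bar_end_b (a point): Centre of the specimen's end face at -95 mm along its x axis.
- cradle: Dark steel plate 270 x 60 x 8 mm, fixed to the bench. Origin on the bench, midway between its two clips; x along the clip line towards the stop, z up; the plate spans x = -105 to +165 mm. Clips stand at x = -62 and +62 mm, nothing between them. Press the specimen in with its middle near x = -20 mm, clear of the pin; in the clips its middle may lie from x = -25 to +24 mm.
- clip_a (a point): Seat of the clip at x = -62 mm, top centre, 32 mm above the bench (a seated head's axis is 42 mm above the bench). The clip is 14 mm wide along x: two sprung steel fingers with inturned rounded lips 16 mm apart and flared tops, mouth about 30 mm wide, 62 mm above the bench. A head meets the lips with its axis about 55 mm up.
- clip_b (a point): The like seat of the clip at x = +62 mm. Springing both clips open takes roughly 8 to 20 N in all; the fingers then close over the heads and the specimen lies hard on the seats; over 45 N on the cradle is forcing it. Sliding it along takes 2 to 8 N, more while pressed down: ease off first.
- stop: End stop: aluminium block 20 x 36 x 52 mm on the plate, origin under its centre at cradle x = 140 mm, 8 mm above the bench. A fixed brass screw, 10 mm thick, set differently each time, sticks out of it on the clip line and bears a sprung pin (14 mm head, under 1 N, 5 mm travel, then hard). The free pin's face is somewhere from cradle x = 82 to 110 mm, unmeasured: find it by feel or sight. Over 15 N is forcing it.
- rest: Grey plastic rest 160 x 175 mm, fixed to the bench, origin on the bench under its centre. Ledges at x = -62 and +62 mm (16 mm wide, 32 mm high, 40 mm at the ribs) hold three specimens along its x axis in grooves at y = -55, 0 and +55 mm; which lies where changes. Between the ledges there is only the 6 mm base plate.
- plain_mid (a point): Centre of a plain straight round steel bar, 12 mm in diameter, 170 mm long, in the rest. To be left there.
- flat_mid (a point): Centre of a flat aluminium dog-bone specimen, 180 mm long, 16 mm wide, 5 mm thick, in the rest. To be left there.
Things that resemble listed ones, but are neither listed nor needed, are in the scene too. Leave any blue or green look-alike of the part that bears bar_mid alone.

How it is judged:
On the way, in this order (a step that is already met when the one before it is completed fails the run):
1. the specimen has been lifted out of the rest (height (world z) of bar_mid above 0.075 m), for 0.1 s.
2. both heads are snapped down between the spring fingers onto the seats, with the stop pin still free (z of bar_end_a in the frame of cradle between 0.039 and 0.045 m and y of bar_end_a in the frame of cradle between -0.004 and 0.004 m and z of bar_end_b in the frame of cradle between 0.039 and 0.045 m and y of bar_end_b in the frame of cradle between -0.004 and 0.004 m and x of bar_mid in the frame of cradle between -0.026 and 0.026 m and contact force between bar and stop below 0.2 N), for 0.2 s.
3. slid along in the clips, the specimen has pushed the stop pin fully in and bears on the stop (z of bar_end_a in the frame of cradle between 0.039 and 0.045 m and y of bar_end_a in the frame of cradle between -0.004 and 0.004 m and z of bar_end_b in the frame of cradle between 0.039 and 0.045 m and y of bar_end_b in the frame of cradle between -0.004 and 0.004 m and x of bar_mid in the frame of cradle between -0.026 and 0.026 m and contact force between bar and stop above 2 N), for 0.2 s.
At the end, for the whole second after the job is handed in: The waisted specimen lies at rest in both clips, each end within 3 mm of seat height and 4 mm of the clip line, its middle within 26 mm of the cradle's, its end still holding the pin in (over 0.55 N, half its travel); the other two specimens lie within 15 mm of where they were (z of bar_end_a in the frame of cradle between 0.039 and 0.045 m and y of bar_end_a in the frame of cradle between -0.004 and 0.004 m and z of bar_end_b in the frame of cradle between 0.039 and 0.045 m and y of bar_end_b in the frame of cradle between -0.004 and 0.004 m and x of bar_mid in the frame of cradle between -0.026 and 0.026 m and contact force between bar and stop above 0.55 N and linear speed of bar below 0.01 m/s and distance of each of plain_mid, flat_mid from where it was at the start of the episode below 0.015 m); the robot touches nothing.
It fails at once if the specimen was forced into the cradle (more than 45 N) (contact force between bar and cradle above 45 N).
It fails at once if the stop was forced (more than 15 N) (contact force between bar and stop above 15 N).
It fails at once if another specimen was disturbed (distance of any of plain_mid, flat_mid from where it was at the start of the episode above 0.02 m).
It also fails if it takes over 72 s, if anything falls off the work surface, if the arm or the gripper's body presses on something with over 40 N, if the wrist force passes 120 N, or if a joint passes its speed limit or range.

## Working session

There is one attempt and no reset: what is moved stays moved. The work goes in short steps, Python scripts to look and compute and a tool call to move; the robot and the scene stay as the last step left them, time stands still between calls to the robot, and variables do not carry over. Pictures are saved under pics/ and viewed, at most 10 in all, crops included, and the job is handed in when it is done.

Besides the shell and the picture viewer there is one more tool, called after "Emit:" by a JSON object that holds its "fn" and its "kwargs". carry_out: Moves the arm, as the interface text tells. Its arguments: {"type":"object","properties":{"plan":{"type":"array","items":{"type":"object","properties":{"tx":{"type":"number"},"ty":{"type":"number"},"tz":{"type":"number"},"twist":{"type":"number"}}}},"fingers":{"type":"number"},"force":{"type":"number"}},"required":["plan"]}

```bash
ls; mkdir -p pics; python3 - <<'E'
from plant import env, eyes, job
import cv2
for n in ["scene","side"]:
    im=eyes.camera(n); cv2.imwrite(f"pics/{n}0.png",im[:,:,::-1]); i=eyes.camera_info(n); print(n,i)
s=env.observe(); print({k:s[k] for k in ['time_s','ee_pos','tcp_rot','ft_force','width']}, env.pinch_z)
E
```

```text
pics
scene {'fx': 402.9135721635996, 'fy': 402.9135721635996, 'cx': 316.3583584559699, 'cy': 200.22318611911822, 'k1': -0.08555183262321163, 'cam_to_world': array([[-0.54904631,  0.61791391, -0.5627882 ,  1.15179107],
       [ 0.83564997,  0.39343927, -0.3832684 ,  0.25013176],
       [-0.01540389, -0.68072604, -0.73237612,  0.91633149],
       [ 0.        ,  0.        ,  0.        ,  1.        ]])}
side {'fx': 390.59468580086786, 'fy': 390.59468580086786, 'cx': 315.90573857364757, 'cy': 202.87325715229343, 'k1': -0.054140860528462474, 'cam_to_world': array([[-0.86455533, -0.33361588,  0.37582512,  0.09533274],
       [-0.50252445,  0.5793482 , -0.6417358 ,  0.4886299 ],
       [-0.00364036, -0.74367742, -0.66852872,  0.74774302],
       [ 0.        ,  0.        ,  0.        ,  1.        ]])}
{'time_s': 0.1, 'ee_pos': array([ 0.18757267, -0.64789295,  0.23036865]), 'tcp_rot': array([[ 9.60552981e-01,  2.78096555e-01, -5.25618633e-04],
       [ 2.78097049e-01, -9.60551546e-01,  1.66107395e-03],
       [-4.29448468e-05, -1.74172253e-03, -9.99998482e-01]]), 'ft_force': array([-0.18600243, -1.15364565, -0.02078472]), 'width': 0.0851758950911569} 0.0187
```

View pics/scene0.png

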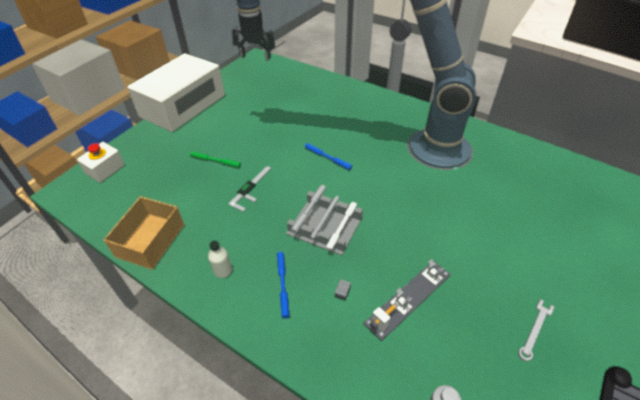

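View pics/side0.png

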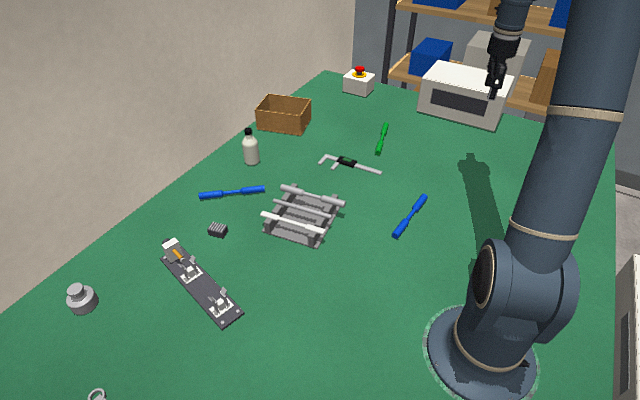

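The scene view shows the rest at (326,220) and the cradle at (407,300), with the stop at its lower left end (383,318). Candidates for the specimen: three bars in the rest at scene (308,207), (325,215) and (342,226). The look-alikes are blue (328,157), blue (283,285) and green (215,160). I'll check the bars in a close crop.

```bash
cat > h.py <<'E'
import numpy as np, cv2
from plant import env, eyes, job
def ray(n,u,v,info=None):
    i=info or eyes.camera_info(n)
    K=np.array([[i['fx'],0,i['cx']],[0,i['fy'],i['cy']],[0,0,1]])
    p=cv2.undistortPoints(np.array([[[u,v]]],float),K,np.array([i['k1'],0,0,0,0]))[0,0]
    T=i['cam_to_world']; return T[:3,3],T[:3,:3]@np.array([p[0],p[1],1])
def onz(n,u,v,z,info=None):
    o,d=ray(n,u,v,info); return o+d*(z-o[2])/d[2]
def proj(n,P,info=None):
    i=info or eyes.camera_info(n); T=np.linalg.inv(i['cam_to_world'])
    K=np.array([[i['fx'],0,i['cx']],[0,i['fy'],i['cy']],[0,0,1]])
    r,_=cv2.Rodrigues(T[:3,:3])
    return cv2.projectPoints(np.atleast_2d(np.asarray(P,float)),r,T[:3,3],K,np.array([i['k1'],0,0,0,0]))[0][:,0]
E
python3 - <<'E'
import cv2,numpy as np
a=cv2.imread('pics/scene0.png');b=cv2.imread('pics/side0.png')
def c(im,x,y): return cv2.resize(im[y:y+75,x:x+100],(400,300),interpolation=cv2.INTER_CUBIC)
cv2.imwrite('pics/c1.png',np.vstack([np.hstack([c(a,276,180),c(b,255,178)]),np.hstack([c(a,358,262),cv2.resize(b[232:332,150:250],(300,300),interpolation=cv2.INTER_CUBIC),np.zeros((300,100,3),np.uint8)])]))
from h import *
for n,u,v in [('scene',326,222),('side',303,215),]: print(n,onz(n,u,v,0.03))
E
```

```text
scene [ 0.5269364  -0.14376231  0.03      ]
side [ 0.50432222 -0.14155272  0.03      ]
```

View pics/c1.png

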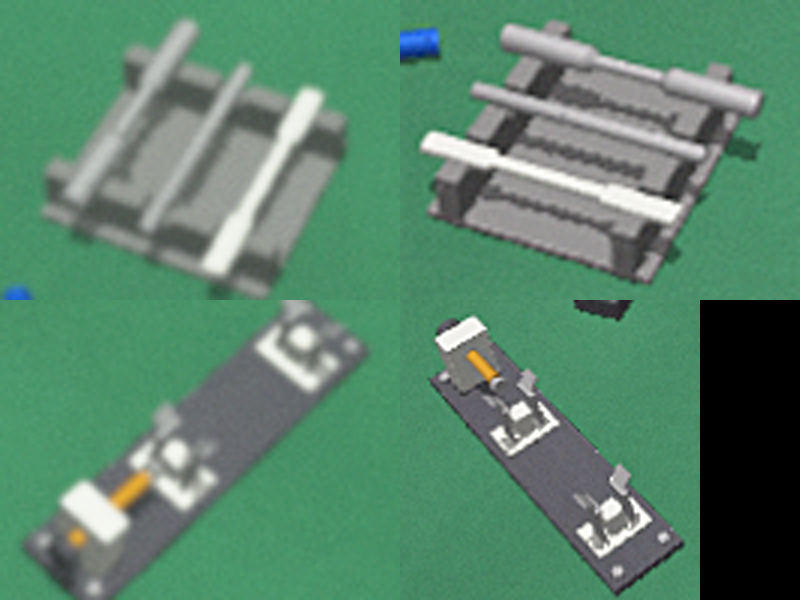

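The close crop settles it: the far bar is the waisted steel specimen, with thick heads and a thin waist. Its ends are at side (282,188) and (343,203), and at scene (323,187) and (295,227). The clip seats are at scene (402,301) and (433,271), and at side (190,270) and (221,303).

```bash
python3 - <<'E'
from h import *
np.set_printoptions(precision=4,suppress=True)
def L(n,z,a,b):
    A=onz(n,*a,z);B=onz(n,*b,z);d=(B-A)[:2];print(n,A,B,'mid',(A+B)/2,'len',np.linalg.norm(d),'ang',np.arctan2(d[1],d[0]))
print('bar');L('side',.042,(282,188),(343,203.5));L('scene',.042,(323.5,187),(294.8,227.5))
print('clips a->b');L('side',.032,(221,303),(190,270.3));L('scene',.032,(433.5,271.5),(401.8,300.7))
i=eyes.camera_info('wrist');s=env.observe();print(i['cam_to_world'],i['fx'],s['ee_pos'])
E
```

```text
bar
side [ 0.6067 -0.1954  0.042 ] [ 0.4275 -0.2231  0.042 ] mid [ 0.5171 -0.2092  0.042 ] len 0.18133934714821823 ang -2.9879681609734914
scene [ 0.4221 -0.2193  0.042 ] [ 0.5992 -0.2011  0.042 ] mid [ 0.5106 -0.2102  0.042 ] len 0.17799372570033023 ang 0.10236339792187256
clips a->b
side [0.5127 0.1812 0.032 ] [0.6331 0.1492 0.032 ] mid [0.5729 0.1652 0.032 ] len 0.1245657975148239 ang -0.25946080105593133
scene [0.5197 0.1806 0.032 ] [0.6402 0.1474 0.032 ] mid [0.58  0.164 0.032] len 0.12488906027521116 ang -0.26878890108126696
[[ 0.277  -0.9197 -0.2782  0.2589]
 [-0.9609 -0.2656 -0.0786 -0.6276]
 [-0.0016  0.2891 -0.9573  0.3736]
 [ 0.      0.      0.      1.    ]] 331.1367626539505 [ 0.1876 -0.6479  0.2304]
```

Emit:
{"fn": "carry_out", "kwargs": {"plan": [{"tx": 0.02, "ty": 0.028, "tz": 0.0, "twist": -0.02}, {"tx": 0.023, "ty": 0.031, "twist": -0.02}, {"tx": 0.023, "ty": 0.031, "twist": -0.02}, {"tx": 0.023, "ty": 0.031, "twist": -0.02}, {"tx": 0.023, "ty": 0.031, "twist": -0.02}, {"tx": 0.023, "ty": 0.031, "twist": -0.02}, {"tx": 0.023, "ty": 0.031, "twist": -0.02}, {"tx": 0.023, "ty": 0.031, "twist": -0.01}], "fingers": 0.0, "force": 60}}

```text
$.plan[1]: bad value
```

Emit:
{"fn": "carry_out", "kwargs": {"plan": [{"tx": 0.023, "ty": 0.031}, {"tx": 0.023, "ty": 0.031}, {"tx": 0.023, "ty": 0.031}, {"tx": 0.023, "ty": 0.031}, {"tx": 0.023, "ty": 0.031}, {"tx": 0.02, "ty": 0.027}, {"tx": 0.01, "ty": 0.011}, {"tx": 0, "ty": 0}]}}

```text
$.plan[0]: bad value
```

```bash
python3 - <<'E'
from h import *
i=eyes.camera_info('wrist');im=eyes.camera('wrist');cv2.imwrite('pics/w1.png',im[:,:,::-1])
import pickle;pickle.dump(i,open('w1.pkl','wb'));s=env.observe();print(s['ee_pos'],s['width'],s['time_s'],np.arctan2(s['tcp_rot'][1,0],s['tcp_rot'][0,0]))
E
```

```text
[ 0.18760198 -0.64794978  0.23049237] 0.08534642837853246 0.15 0.28185424133639
```

View pics/w1.png

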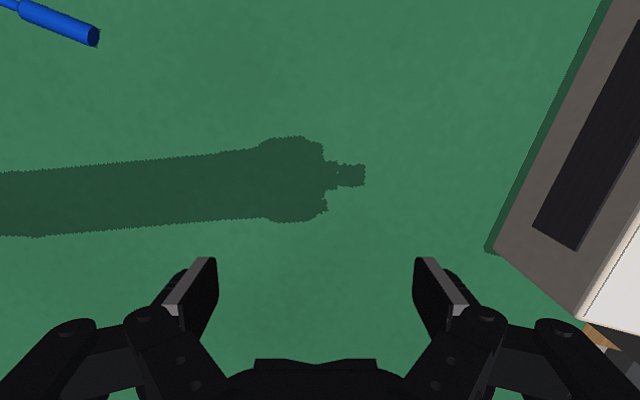

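The first move was refused because every row needs all four fields, so this wrist picture only shows the open fingers at (190,285) and (440,285) and empty bench.

Emit:
{"fn": "carry_out", "kwargs": {"plan": [{"tx": 0.02, "ty": 0.028, "tz": 0, "twist": -0.02}, {"tx": 0.023, "ty": 0.031, "tz": 0, "twist": -0.02}, {"tx": 0.023, "ty": 0.031, "tz": 0, "twist": -0.02}, {"tx": 0.023, "ty": 0.031, "tz": 0, "twist": -0.02}, {"tx": 0.023, "ty": 0.031, "tz": 0, "twist": -0.02}, {"tx": 0.023, "ty": 0.031, "tz": 0, "twist": -0.02}, {"tx": 0.023, "ty": 0.031, "tz": 0, "twist": -0.02}, {"tx": 0.023, "ty": 0.031, "tz": 0, "twist": -0.01}], "fingers": 0.0, "force": 60}}

```text
time_s: 0.82
ee_pos: [0.3694, -0.4016, 0.2312]
tcp_rot: [[0.991, 0.13, -0.0], [0.13, -0.991, 0.0], [-0.0, -0.0, -1.0]]
ft_force: [0.6, -0.9, 0.5]
width: 0.0425
grip_force: 0.0
```

Emit:
{"fn": "carry_out", "kwargs": {"plan": [{"tx": 0.023, "ty": 0.031, "tz": 0, "twist": 0}, {"tx": 0.023, "ty": 0.031, "tz": 0, "twist": 0}, {"tx": 0.023, "ty": 0.031, "tz": 0, "twist": 0}, {"tx": 0.023, "ty": 0.031, "tz": 0, "twist": 0}, {"tx": 0.023, "ty": 0.031, "tz": 0, "twist": 0}, {"tx": 0.02, "ty": 0.027, "tz": 0, "twist": 0}, {"tx": 0.01, "ty": 0.011, "tz": 0, "twist": 0}, {"tx": 0, "ty": 0, "tz": 0, "twist": 0}]}}

```text
time_s: 1.48
ee_pos: [0.5163, -0.2055, 0.2313]
tcp_rot: [[0.99, 0.139, 0.001], [0.139, -0.99, 0.002], [0.002, -0.002, -1.0]]
ft_force: [-0.9, -0.3, 0.1]
width: 0.0425
grip_force: 0.0
```

```bash
python3 - <<'E'
from h import *
i=eyes.camera_info('wrist');im=eyes.camera('wrist');cv2.imwrite('pics/w2.png',im[:,:,::-1])
import pickle;pickle.dump(i,open('w2.pkl','wb'));s=env.observe();print(s['ee_pos'],s['width'],s['time_s'],np.arctan2(s['tcp_rot'][1,0],s['tcp_rot'][0,0]))
E
```

```text
[ 0.51464512 -0.20835006  0.23105657] 0.042545603345017426 1.5333 0.13620344159826914
```

View pics/w2.png

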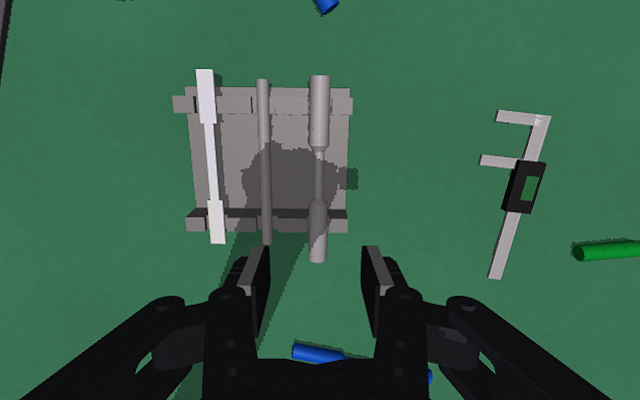

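The wrist view shows the specimen from (319.5,76) to (317.5,261), with its shoulders at rows ~147 and 203.

```bash
python3 - <<'E'
from h import *
import pickle
np.set_printoptions(precision=4,suppress=True)
i=pickle.load(open('w2.pkl','rb'))
A=onz('w',319.5,76,.045,i);B=onz('w',317.5,261,.042,i)
print(A,B,(A+B)/2,np.linalg.norm(A-B),np.arctan2(*(A-B)[1::-1]))
a=onz('w',319.2,148,.045,i);b=onz('w',318.2,202,.045,i);print(a,b,(a+b)/2,np.linalg.norm(a-b))
E
```

```text
[ 0.6118 -0.196   0.045 ] [ 0.4209 -0.2212  0.042 ] [ 0.5164 -0.2086  0.0435] 0.19252858860211 0.1312983517871546
[ 0.5454 -0.2053  0.045 ] [ 0.4898 -0.2122  0.045 ] [ 0.5176 -0.2087  0.045 ] 0.05606974442211018
```

Emit:
{"fn": "carry_out", "kwargs": {"plan": [{"tx": 0.002, "ty": 0, "tz": -0.02, "twist": 0}, {"tx": 0, "ty": 0, "tz": -0.035, "twist": 0}, {"tx": 0, "ty": 0, "tz": -0.035, "twist": 0}, {"tx": 0, "ty": 0, "tz": -0.035, "twist": 0}, {"tx": 0, "ty": 0, "tz": -0.035, "twist": 0}, {"tx": 0, "ty": 0, "tz": -0.03, "twist": 0}, {"tx": 0, "ty": 0, "tz": -0.017, "twist": 0}, {"tx": 0, "ty": 0, "tz": 0, "twist": 0}]}}

```text
time_s: 2.2
ee_pos: [0.5114, -0.2114, 0.0203]
tcp_rot: [[0.992, 0.129, -0.009], [0.129, -0.992, 0.002], [-0.008, -0.003, -1.0]]
ft_force: [-1.1, 0.8, -0.3]
width: 0.0427
grip_force: 0.0
```

Emit:
{"fn": "carry_out", "kwargs": {"plan": [{"tx": 0, "ty": 0, "tz": 0, "twist": 0}, {"tx": 0, "ty": 0, "tz": 0, "twist": 0}, {"tx": 0, "ty": 0, "tz": 0, "twist": 0}, {"tx": 0, "ty": 0, "tz": 0, "twist": 0}, {"tx": 0, "ty": 0, "tz": 0, "twist": 0}, {"tx": 0, "ty": 0, "tz": 0, "twist": 0}, {"tx": 0, "ty": 0, "tz": 0, "twist": 0}], "fingers": -1, "force": 60}}

```text
time_s: 2.78
ee_pos: [0.5166, -0.2107, 0.026]
tcp_rot: [[0.991, 0.131, 0.002], [0.131, -0.991, -0.001], [0.002, 0.001, -1.0]]
ft_force: [-1.1, 1.9, 7.3]
width: 0.0081
grip_force: 58.9
```

Emit:
{"fn": "carry_out", "kwargs": {"plan": [{"tx": 0, "ty": 0, "tz": 0.01, "twist": 0}, {"tx": 0, "ty": 0, "tz": 0.02, "twist": 0}, {"tx": 0, "ty": 0, "tz": 0.025, "twist": 0}, {"tx": 0, "ty": 0, "tz": 0.025, "twist": 0}, {"tx": 0, "ty": 0, "tz": 0.025, "twist": 0}, {"tx": 0, "ty": 0, "tz": 0.015, "twist": 0}, {"tx": 0, "ty": 0, "tz": 0, "twist": 0}, {"tx": 0, "ty": 0, "tz": 0, "twist": 0}]}}

```text
time_s: 3.45
ee_pos: [0.5156, -0.2106, 0.1449]
tcp_rot: [[0.991, 0.131, 0.001], [0.131, -0.991, -0.001], [0.001, 0.001, -1.0]]
ft_force: [-0.2, -0.7, -3.6]
width: 0.0076
grip_force: 59.0
```

```bash
python3 - <<'E'
from h import *
i=eyes.camera_info('wrist');im=eyes.camera('wrist')
j=eyes.camera('side')
w=cv2.resize(im[:,120:520],(400,400)); 
cv2.imwrite('pics/g1.png',np.hstack([w,cv2.resize(j[120:260,230:370],(400,400),interpolation=cv2.INTER_CUBIC)])[:,:,::-1])
import pickle;pickle.dump(i,open('g1.pkl','wb'));s=env.observe();print(s['ee_pos'],s['width'],s['time_s'],s['ft_force'],s['torque'])
E
```

```text
[ 0.51443864 -0.21016496  0.14300998] 0.007584916504677341 3.55 [-0.53474492 -0.04133364 -2.71083781] [-0.01149954 -0.00406274  0.05482525]
```

View pics/g1.png

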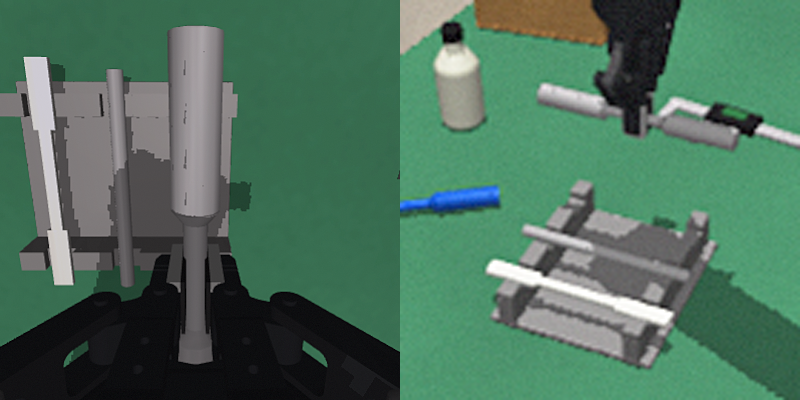

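The specimen is held level at its waist. Its far end is at wrist (315,27) and its far shoulder at (315,215). I'll carry it beside the cradle so the wrist camera can see the clips.

Emit:
{"fn": "carry_out", "kwargs": {"plan": [{"tx": 0.002, "ty": 0.02, "tz": 0.015, "twist": -0.03}, {"tx": 0.005, "ty": 0.035, "tz": 0.015, "twist": -0.05}, {"tx": 0.005, "ty": 0.036, "tz": 0.015, "twist": -0.06}, {"tx": 0.006, "ty": 0.036, "tz": 0.015, "twist": -0.06}, {"tx": 0.006, "ty": 0.036, "tz": 0.015, "twist": -0.06}, {"tx": 0.006, "ty": 0.036, "tz": 0.015, "twist": -0.06}, {"tx": 0.005, "ty": 0.036, "tz": 0.01, "twist": -0.05}, {"tx": 0.005, "ty": 0.03, "tz": 0.01, "twist": -0.023}]}}

```text
time_s: 4.22
ee_pos: [0.5548, 0.0577, 0.2534]
tcp_rot: [[0.966, -0.258, -0.003], [-0.258, -0.966, 0.001], [-0.003, 0.0, -1.0]]
ft_force: [0.3, 0.1, -4.0]
width: 0.0077
grip_force: 59.0
```

Emit:
{"fn": "carry_out", "kwargs": {"plan": [{"tx": 0, "ty": 0.02, "tz": 0, "twist": 0}, {"tx": 0, "ty": 0.012, "tz": 0, "twist": 0}, {"tx": 0, "ty": 0, "tz": 0, "twist": 0}, {"tx": 0, "ty": 0, "tz": 0, "twist": 0}, {"tx": 0, "ty": 0, "tz": 0, "twist": 0}, {"tx": 0, "ty": 0, "tz": 0, "twist": 0}]}}

```text
time_s: 4.72
ee_pos: [0.5556, 0.084, 0.2535]
tcp_rot: [[0.965, -0.262, -0.001], [-0.262, -0.965, -0.001], [-0.001, 0.002, -1.0]]
ft_force: [-0.0, 0.5, -2.9]
width: 0.0077
grip_force: 59.1
```

```bash
python3 - <<'E'
from h import *
import pickle
np.set_printoptions(precision=4,suppress=True)
s=env.observe();i=eyes.camera_info('wrist');im=eyes.camera('wrist');cv2.imwrite('pics/w3.png',im[:,:,::-1])
pickle.dump((i,s),open('w3.pkl','wb'));print(s['ee_pos'],s['time_s'],s['ft_force'],np.arctan2(s['tcp_rot'][1,0],s['tcp_rot'][0,0]))
E
```

```text
[0.5556 0.084  0.2535] 4.7167 [-0.0113  0.5232 -2.8812] -0.26479218909285984
```

View pics/w3.png

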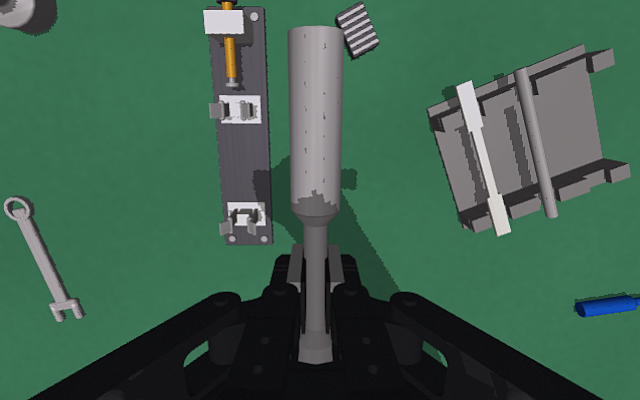

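The wrist view shows the stop at (222,20), the pin at (232,84), clip_b at (238,109), clip_a at (240,218), and the bar end at (315,28). I'll make one enlarged, rotated crop to measure these.

```bash
python3 - <<'E'
import cv2
a=cv2.imread('pics/w3.png')[0:250,200:350]
a=cv2.rotate(a,cv2.ROTATE_90_CLOCKWISE)  # new x=249-row, new y=col
cv2.imwrite('pics/c3.png',cv2.resize(a,(800,480),interpolation=cv2.INTER_CUBIC))
E
```

```text
(no output)
```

View pics/c3.png

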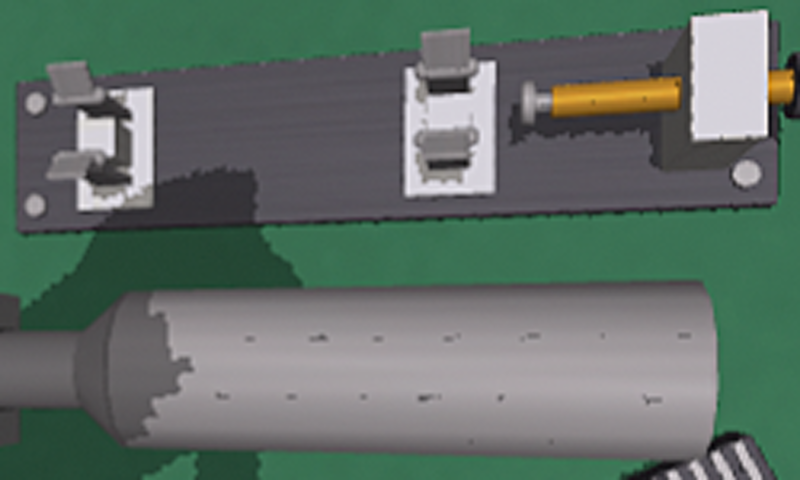

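```bash
python3 - <<'E'
from h import *
import pickle
np.set_printoptions(precision=4,suppress=True)
i,s=pickle.load(open('w3.pkl','rb'))
px=lambda X,Y:(200+Y/3.2-.5,249.5-X/3.2)
pts=[(18,82),(20,232),(777,205),(775,22)]
W=np.array([onz('w',*px(*p),.008,i)[:2] for p in pts]);M=np.array([[-.105,.03],[-.105,-.03],[.165,-.03],[.165,.03]])
m0,w0=M.mean(0),W.mean(0);H=(M-m0).T@(W-w0);U,S,V=np.linalg.svd(H);R=(U@V).T;t=w0-R@m0
print('res',(W-(M@R.T+t)),'origin',t,'ang',np.arctan2(R[1,0],R[0,0]))
C=lambda X,Y,z:R.T@(onz('w',*px(X,Y),z,i)[:2]-t)
print('pin',C(523,102,.042),'clipb tips',C(445,32,.062),C(445,135,.055),'top in', C(445,72,.055),'plates b',C(405,130,.01),C(495,130,.01),'a',C(78,150,.01),C(153,150,.01))
T=s['ee_pos'];Rt=s['tcp_rot']
for zz in (.016,.018,.020):
  z=T[2]+zz
  f=lambda X,Y,h=0:Rt.T@(onz('w',*px(X,Y),z+h,i)-T)
  print(zz,'end',f(715,370,.003),'edges near end',f(690,283),f(690,459),'edges near',f(150,292),f(150,442),'shoulder',f(108,370,.009))
E
```

```text
res [[ 0.0005 -0.0001]
 [ 0.0016 -0.0002]
 [-0.0005  0.0003]
 [-0.0016  0.    ]] origin [0.5799 0.1644] ang -0.2709663447617534
pin [0.085 0.001] clipb tips [0.0617 0.0191] [ 0.0616 -0.0108] top in [0.0615 0.0088] plates b [0.0465 0.0013] [ 0.077  -0.0005] a [-0.078   0.0011] [-0.0474 -0.0006]
0.016 end [ 0.098  -0.0001 -0.0191] edges near end [ 0.0961 -0.0096 -0.0161] [ 0.0961  0.0095 -0.0161] edges near [ 0.0346 -0.01   -0.0161] [ 0.0346  0.0089 -0.016 ] shoulder [ 0.0322 -0.0002 -0.025 ]
0.018 end [ 0.0976 -0.0001 -0.0211] edges near end [ 0.0958 -0.0094 -0.0181] [ 0.0958  0.0094 -0.0181] edges near [ 0.0352 -0.0099 -0.0181] [ 0.0352  0.0087 -0.018 ] shoulder [ 0.0329 -0.0002 -0.027 ]
0.02 end [ 0.0972 -0.0001 -0.0231] edges near end [ 0.0954 -0.0093 -0.0201] [ 0.0954  0.0092 -0.0201] edges near [ 0.0359 -0.0097 -0.0201] [ 0.0358  0.0086 -0.02  ] shoulder [ 0.0336 -0.0002 -0.029 ]
```

The pin face is at cradle x≈85 mm, the cradle origin at (0.580,0.1644) with yaw −0.271, and the bar middle is 2 mm ahead of the TCP. I'll move over the clips, aiming for the middle at x = −20 mm.

Emit:
{"fn": "carry_out", "kwargs": {"plan": [{"tx": 0.001, "ty": 0.015, "tz": 0, "twist": 0}, {"tx": 0.001, "ty": 0.025, "tz": -0.01, "twist": 0}, {"tx": 0.001, "ty": 0.025, "tz": -0.025, "twist": 0}, {"tx": 0, "ty": 0.015, "tz": -0.035, "twist": 0}, {"tx": 0, "ty": 0.006, "tz": -0.035, "twist": 0}, {"tx": 0, "ty": 0, "tz": -0.035, "twist": 0}, {"tx": 0, "ty": 0, "tz": -0.03, "twist": 0}, {"tx": 0, "ty": 0, "tz": -0.01, "twist": 0}]}}

```text
time_s: 5.43
ee_pos: [0.5559, 0.17, 0.0696]
tcp_rot: [[0.966, -0.26, -0.008], [-0.26, -0.966, -0.004], [-0.007, 0.006, -1.0]]
ft_force: [-1.1, -0.3, -3.7]
width: 0.0078
grip_force: 58.9
```

Emit:
{"fn": "carry_out", "kwargs": {"plan": [{"tx": 0, "ty": 0, "tz": 0, "twist": 0}, {"tx": 0, "ty": 0, "tz": 0, "twist": 0}, {"tx": 0, "ty": 0, "tz": 0, "twist": 0}, {"tx": 0, "ty": 0, "tz": 0, "twist": 0}, {"tx": 0, "ty": 0, "tz": 0, "twist": 0}, {"tx": 0, "ty": 0, "tz": 0, "twist": 0}]}}

```text
time_s: 5.93
ee_pos: [0.5595, 0.1728, 0.0757]
tcp_rot: [[0.966, -0.258, 0.002], [-0.258, -0.966, 0.001], [0.002, -0.001, -1.0]]
ft_force: [-0.4, 0.6, -3.3]
width: 0.0074
grip_force: 58.9
```

```bash
python3 - <<'E'
from h import *
import pickle
np.set_printoptions(precision=4,suppress=True)
s=env.observe();print(s['ee_pos'],s['ft_force'],np.arctan2(s['tcp_rot'][1,0],s['tcp_rot'][0,0]))
i=eyes.camera_info('wrist');im=eyes.camera('wrist');pickle.dump((i,s),open('w4.pkl','wb'))
cv2.imwrite('pics/w4.png',im[:,:,::-1]);s=env.observe();print(s['ee_pos'])
cv2.imwrite('pics/c4.png',cv2.resize(im[0:300,220:420],(400,600),interpolation=cv2.INTER_CUBIC)[:,:,::-1])
E
```

```text
[0.5595 0.1728 0.0757] [-0.379   0.6071 -3.3087] -0.2614252457247974
[0.5593 0.1728 0.0754]
```

View pics/c4.png

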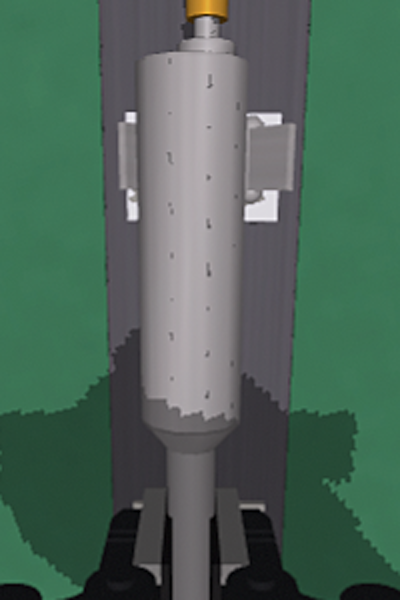

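The crop shows bar edges at x = 136 and 246 while the clip tips are at 118 and 295, so the bar sits a little to +y. The free pin is visible at (208,45), ahead of the bar end. I'll work out the offset.

```bash
python3 - <<'E'
from h import *
import pickle
np.set_printoptions(precision=4,suppress=True)
i,s=pickle.load(open('w4.pkl','rb'));T=s['ee_pos'];px=lambda X,Y:(220+X/2-.25,Y/2-.25)
a=-.271;R=np.array([[np.cos(a),-np.sin(a)],[np.sin(a),np.cos(a)]]);t=np.array([.5799,.1644])
C=lambda X,Y,z:R.T@(onz('w',*px(X,Y),z,i)[:2]-t)
print('tips',C(118,155,.061),C(295,155,.061),'plate',C(100,50,.008),C(310,50,.008),C(106,300,.008),C(297,300,.008))
print('seatpl',C(126,150,.01),C(280,150,.01),'pin',C(208,52,.045),C(182,45,.042),C(234,45,.042))
ax=T[2]+.018
print('bar far',C(136,80,ax),C(247,80,ax),'near',C(142,390,ax),C(240,390,ax),'end',C(191,52,ax+.008),'tcp',R.T@(T[:2]-t))
print(ax)
E
```

```text
tips [0.0619 0.0199] [ 0.0622 -0.0198] plate [0.0934 0.0299] [ 0.0939 -0.0303] [0.0218 0.0302] [ 0.0224 -0.0305]
seatpl [0.0665 0.0228] [ 0.0669 -0.0228] pin [ 0.086  -0.0003] [0.088  0.0059] [ 0.0881 -0.0066]
bar far [0.072  0.0131] [ 0.0722 -0.0061] near [0.0164 0.0128] [ 0.0166 -0.0065] end [0.0749 0.0036] tcp [-0.0219  0.0026]
0.09374079972233888
```

The bar is parallel to the cradle but 3.3 mm off in y, so I'll correct that and lower it to just above the lips.

Emit:
{"fn": "carry_out", "kwargs": {"plan": [{"tx": -0.001, "ty": -0.003, "tz": 0, "twist": 0}, {"tx": 0, "ty": 0, "tz": 0, "twist": 0}, {"tx": 0, "ty": 0, "tz": -0.01, "twist": 0}, {"tx": 0, "ty": 0, "tz": -0.012, "twist": 0}, {"tx": 0, "ty": 0, "tz": -0.008, "twist": 0}, {"tx": 0, "ty": 0, "tz": -0.002, "twist": 0}, {"tx": 0, "ty": 0, "tz": 0, "twist": 0}, {"tx": 0, "ty": 0, "tz": 0, "twist": 0}]}}

```text
time_s: 6.65
ee_pos: [0.5574, 0.1696, 0.0418]
tcp_rot: [[0.966, -0.258, -0.001], [-0.258, -0.966, -0.001], [-0.001, 0.001, -1.0]]
ft_force: [-0.2, -0.1, -2.9]
width: 0.008
grip_force: 59.0
```

Emit:
{"fn": "carry_out", "kwargs": {"plan": [{"tx": 0, "ty": 0, "tz": -0.001, "twist": 0}, {"tx": 0, "ty": 0, "tz": -0.001, "twist": 0}, {"tx": 0, "ty": 0, "tz": -0.001, "twist": 0}, {"tx": 0, "ty": 0, "tz": -0.001, "twist": 0}, {"tx": 0, "ty": 0, "tz": -0.001, "twist": 0}, {"tx": 0, "ty": 0, "tz": -0.001, "twist": 0}, {"tx": 0, "ty": 0, "tz": 0, "twist": 0}, {"tx": 0, "ty": 0, "tz": 0, "twist": 0}]}}

```text
time_s: 7.32
ee_pos: [0.5587, 0.1701, 0.0374]
tcp_rot: [[0.966, -0.258, 0.002], [-0.258, -0.966, 0.001], [0.002, -0.001, -1.0]]
ft_force: [-0.4, 0.0, 5.6]
width: 0.0079
grip_force: 59.9
```

Emit:
{"fn": "carry_out", "kwargs": {"plan": [{"tx": 0, "ty": 0, "tz": -0.001, "twist": 0}, {"tx": 0, "ty": 0, "tz": 0, "twist": 0}, {"tx": 0, "ty": 0, "tz": -0.001, "twist": 0}, {"tx": 0, "ty": 0, "tz": 0, "twist": 0}, {"tx": 0, "ty": 0, "tz": 0, "twist": 0}]}}

```text
time_s: 7.73
ee_pos: [0.559, 0.17, 0.0358]
tcp_rot: [[0.966, -0.258, 0.003], [-0.258, -0.966, 0.001], [0.003, -0.001, -1.0]]
ft_force: [-2.2, 0.0, 6.4]
width: 0.0078
grip_force: 60.2
```

Emit:
{"fn": "carry_out", "kwargs": {"plan": [{"tx": 0, "ty": 0, "tz": -0.001, "twist": 0}, {"tx": 0, "ty": 0, "tz": 0, "twist": 0}, {"tx": 0, "ty": 0, "tz": -0.001, "twist": 0}, {"tx": 0, "ty": 0, "tz": 0, "twist": 0}, {"tx": 0, "ty": 0, "tz": 0, "twist": 0}]}}

```text
time_s: 8.15
ee_pos: [0.5592, 0.17, 0.0337]
tcp_rot: [[0.966, -0.258, 0.003], [-0.258, -0.966, 0.001], [0.003, -0.002, -1.0]]
ft_force: [-0.9, 0.2, 7.2]
width: 0.0079
grip_force: 60.2
```

Emit:
{"fn": "carry_out", "kwargs": {"plan": [{"tx": 0, "ty": 0, "tz": -0.001, "twist": 0}, {"tx": 0, "ty": 0, "tz": -0.001, "twist": 0}, {"tx": 0, "ty": 0, "tz": -0.001, "twist": 0}, {"tx": 0, "ty": 0, "tz": 0, "twist": 0}, {"tx": 0, "ty": 0, "tz": 0, "twist": 0}]}}

```text
time_s: 8.57
ee_pos: [0.559, 0.1699, 0.0298]
tcp_rot: [[0.966, -0.258, 0.003], [-0.258, -0.966, 0.001], [0.002, -0.001, -1.0]]
ft_force: [2.3, 0.5, 2.6]
width: 0.0076
grip_force: 59.7
```

Emit:
{"fn": "carry_out", "kwargs": {"plan": [{"tx": 0, "ty": 0, "tz": -0.001, "twist": 0}, {"tx": 0, "ty": 0, "tz": -0.001, "twist": 0}, {"tx": 0, "ty": 0, "tz": -0.001, "twist": 0}, {"tx": 0, "ty": 0, "tz": 0, "twist": 0}, {"tx": 0, "ty": 0, "tz": 0, "twist": 0}]}}

```text
time_s: 8.98
ee_pos: [0.5589, 0.1698, 0.0266]
tcp_rot: [[0.966, -0.259, 0.002], [-0.259, -0.966, 0.001], [0.002, -0.001, -1.0]]
ft_force: [4.1, 1.0, 0.3]
width: 0.0074
grip_force: 59.5
```

Emit:
{"fn": "carry_out", "kwargs": {"plan": [{"tx": 0, "ty": 0, "tz": -0.001, "twist": 0}, {"tx": 0, "ty": 0, "tz": -0.001, "twist": 0}, {"tx": 0, "ty": 0, "tz": 0, "twist": 0}, {"tx": 0, "ty": 0, "tz": 0, "twist": 0}]}}

```text
time_s: 9.32
ee_pos: [0.5587, 0.1698, 0.0259]
tcp_rot: [[0.966, -0.259, 0.002], [-0.259, -0.966, 0.0], [0.002, -0.001, -1.0]]
ft_force: [1.2, -1.5, 11.8]
width: 0.0075
grip_force: 60.8
```

Emit:
{"fn": "carry_out", "kwargs": {"plan": [{"tx": 0, "ty": 0, "tz": -0.001, "twist": 0}, {"tx": 0, "ty": 0, "tz": 0, "twist": 0}, {"tx": 0, "ty": 0, "tz": 0, "twist": 0}]}}

```text
time_s: 9.57
ee_pos: [0.5588, 0.1698, 0.0258]
tcp_rot: [[0.966, -0.259, 0.002], [-0.259, -0.966, -0.0], [0.002, -0.0, -1.0]]
ft_force: [-0.6, -1.1, 19.1]
width: 0.008
grip_force: 61.5
```

Seated, with the force rising hard at TCP z 0.0258. Now I'll ease off before sliding.

Emit:
{"fn": "carry_out", "kwargs": {"plan": [{"tx": 0, "ty": 0, "tz": 0.001, "twist": 0}, {"tx": 0, "ty": 0, "tz": 0.001, "twist": 0}, {"tx": 0, "ty": 0, "tz": 0.0005, "twist": 0}, {"tx": 0, "ty": 0, "tz": 0, "twist": 0}, {"tx": 0, "ty": 0, "tz": 0, "twist": 0}, {"tx": 0, "ty": 0, "tz": 0, "twist": 0}]}}

```text
time_s: 10.07
ee_pos: [0.5584, 0.1698, 0.026]
tcp_rot: [[0.966, -0.258, 0.001], [-0.258, -0.966, 0.0], [0.001, -0.001, -1.0]]
ft_force: [5.5, 1.1, 3.9]
width: 0.0075
grip_force: 59.7
```

Emit:
{"fn": "carry_out", "kwargs": {"plan": [{"tx": 0.00096, "ty": -0.00027, "tz": 0, "twist": 0}, {"tx": 0.00096, "ty": -0.00027, "tz": 0, "twist": 0}, {"tx": 0.00096, "ty": -0.00027, "tz": 0, "twist": 0}, {"tx": 0.00096, "ty": -0.00027, "tz": 0, "twist": 0}, {"tx": 0, "ty": 0, "tz": 0, "twist": 0}, {"tx": 0, "ty": 0, "tz": 0, "twist": 0}]}}

```text
time_s: 10.57
ee_pos: [0.5585, 0.1698, 0.0259]
tcp_rot: [[0.966, -0.257, -0.006], [-0.257, -0.966, -0.0], [-0.005, 0.002, -1.0]]
ft_force: [-3.2, 2.2, 11.6]
width: 0.0076
grip_force: 60.6
```

Emit:
{"fn": "carry_out", "kwargs": {"plan": [{"tx": 0, "ty": 0, "tz": 0.001, "twist": 0}, {"tx": 0.00096, "ty": -0.00027, "tz": 0, "twist": 0}, {"tx": 0.00096, "ty": -0.00027, "tz": 0, "twist": 0}, {"tx": 0, "ty": 0, "tz": 0, "twist": 0}, {"tx": 0, "ty": 0, "tz": 0, "twist": 0}]}}

```text
time_s: 10.98
ee_pos: [0.5588, 0.1696, 0.026]
tcp_rot: [[0.967, -0.256, -0.009], [-0.256, -0.967, -0.0], [-0.008, 0.003, -1.0]]
ft_force: [-6.3, 4.9, 7.5]
width: 0.0079
grip_force: 60.1
```

Emit:
{"fn": "carry_out", "kwargs": {"plan": [{"tx": 0, "ty": 0, "tz": 0.001, "twist": 0}, {"tx": 0, "ty": 0, "tz": 0.0005, "twist": 0}, {"tx": 0.00096, "ty": -0.00027, "tz": 0, "twist": 0}, {"tx": 0, "ty": 0, "tz": 0, "twist": 0}, {"tx": 0, "ty": 0, "tz": 0, "twist": 0}]}}

```text
time_s: 11.4
ee_pos: [0.5609, 0.1686, 0.0263]
tcp_rot: [[0.966, -0.257, -0.007], [-0.257, -0.966, -0.0], [-0.007, 0.002, -1.0]]
ft_force: [-2.7, 4.2, -3.9]
width: 0.0078
grip_force: 59.1
```

Emit:
{"fn": "carry_out", "kwargs": {"plan": [{"tx": 0.00096, "ty": -0.0002, "tz": 0, "twist": -0.002}, {"tx": 0.00096, "ty": -0.0002, "tz": 0, "twist": -0.002}, {"tx": 0.00096, "ty": -0.0002, "tz": 0, "twist": -0.002}, {"tx": 0.00096, "ty": -0.0002, "tz": 0, "twist": -0.002}, {"tx": 0, "ty": 0, "tz": 0, "twist": 0}, {"tx": 0, "ty": 0, "tz": 0, "twist": 0}]}}

```text
time_s: 11.9
ee_pos: [0.5653, 0.1676, 0.0264]
tcp_rot: [[0.964, -0.264, -0.006], [-0.265, -0.964, -0.0], [-0.006, 0.002, -1.0]]
ft_force: [-1.1, 4.2, -5.3]
width: 0.0079
grip_force: 58.9
```

Emit:
{"fn": "carry_out", "kwargs": {"plan": [{"tx": 0.00096, "ty": -0.0001, "tz": 0, "twist": 0}, {"tx": 0.00096, "ty": -0.0001, "tz": 0, "twist": 0}, {"tx": 0.00096, "ty": -0.0002, "tz": 0, "twist": 0}, {"tx": 0.00096, "ty": -0.0002, "tz": -0.0002, "twist": 0}, {"tx": 0, "ty": 0, "tz": 0, "twist": 0}, {"tx": 0, "ty": 0, "tz": 0, "twist": 0}]}}

```text
time_s: 12.4
ee_pos: [0.5702, 0.1664, 0.0267]
tcp_rot: [[0.964, -0.265, -0.004], [-0.265, -0.964, -0.001], [-0.004, 0.002, -1.0]]
ft_force: [-2.1, 4.2, -7.8]
width: 0.0078
grip_force: 58.7
```

Emit:
{"fn": "carry_out", "kwargs": {"plan": [{"tx": 0.00096, "ty": -0.0002, "tz": 0, "twist": 0}, {"tx": 0.00048, "ty": -0.0001, "tz": 0, "twist": 0}, {"tx": 0, "ty": 0, "tz": 0, "twist": 0}, {"tx": 0, "ty": 0, "tz": 0, "twist": 0}]}}

```text
time_s: 12.73
ee_pos: [0.5717, 0.166, 0.0268]
tcp_rot: [[0.964, -0.265, -0.004], [-0.265, -0.964, -0.001], [-0.004, 0.002, -1.0]]
ft_force: [-2.7, 5.1, -7.2]
width: 0.0078
grip_force: 58.6
```

Emit:
{"fn": "carry_out", "kwargs": {"plan": [{"tx": 0.0005, "ty": 0.0001, "tz": -0.0002, "twist": 0}, {"tx": 0.0005, "ty": 0.0001, "tz": -0.0002, "twist": 0}, {"tx": 0, "ty": 0, "tz": 0, "twist": 0}, {"tx": 0, "ty": 0, "tz": 0, "twist": 0}]}}

```text
time_s: 13.07
ee_pos: [0.5722, 0.1659, 0.0267]
tcp_rot: [[0.964, -0.266, -0.005], [-0.266, -0.964, -0.001], [-0.004, 0.003, -1.0]]
ft_force: [-4.6, 3.4, -4.8]
width: 0.0079
grip_force: 59.0
```

Emit:
{"fn": "carry_out", "kwargs": {"plan": [{"tx": 0.0005, "ty": -0.0001, "tz": 0, "twist": 0}, {"tx": 0, "ty": 0, "tz": 0, "twist": 0}, {"tx": 0, "ty": 0, "tz": 0, "twist": 0}]}}

```text
time_s: 13.32
ee_pos: [0.5722, 0.1659, 0.0266]
tcp_rot: [[0.964, -0.266, -0.006], [-0.266, -0.964, -0.002], [-0.005, 0.003, -1.0]]
ft_force: [-5.6, 3.1, -4.2]
width: 0.0079
grip_force: 59.0
```

Emit:
{"fn": "carry_out", "kwargs": {"plan": [{"tx": 0.0005, "ty": -0.0001, "tz": 0, "twist": 0}, {"tx": 0, "ty": 0, "tz": 0, "twist": 0}, {"tx": 0, "ty": 0, "tz": 0, "twist": 0}]}}

```text
time_s: 13.57
ee_pos: [0.5723, 0.1659, 0.0267]
tcp_rot: [[0.964, -0.266, -0.007], [-0.266, -0.964, -0.002], [-0.006, 0.003, -1.0]]
ft_force: [-7.1, 3.9, -1.9]
width: 0.0077
grip_force: 59.0
```

Emit:
{"fn": "carry_out", "kwargs": {"plan": [{"tx": 0.0005, "ty": -0.0001, "tz": 0, "twist": 0}, {"tx": 0, "ty": 0, "tz": 0, "twist": 0}, {"tx": 0, "ty": 0, "tz": 0, "twist": 0}]}}

```text
time_s: 13.82
ee_pos: [0.5723, 0.1659, 0.0266]
tcp_rot: [[0.964, -0.265, -0.008], [-0.265, -0.964, -0.002], [-0.007, 0.004, -1.0]]
ft_force: [-8.1, 4.4, -1.3]
width: 0.0077
grip_force: 59.1
```

Emit:
{"fn": "carry_out", "kwargs": {"plan": [{"tx": 0.0005, "ty": -0.0001, "tz": 0, "twist": 0}, {"tx": 0, "ty": 0, "tz": 0, "twist": 0}, {"tx": 0, "ty": 0, "tz": 0, "twist": 0}, {"tx": 0, "ty": 0, "tz": 0, "twist": 0}]}}

```text
time_s: 14.15
ee_pos: [0.5724, 0.1659, 0.0266]
tcp_rot: [[0.964, -0.265, -0.008], [-0.265, -0.964, -0.002], [-0.008, 0.004, -1.0]]
ft_force: [-7.7, 4.6, -1.3]
width: 0.0078
grip_force: 59.2
```

```bash
python3 - <<'E'
from h import *
w=eyes.camera('wrist');a=eyes.camera('side')
cv2.imwrite('pics/c5.png',np.hstack([cv2.resize(w[0:120,260:380],(400,400),interpolation=cv2.INTER_CUBIC),cv2.resize(a[225:305,150:230],(400,400),interpolation=cv2.INTER_CUBIC)])[:,:,::-1])
print(env.observe()['ft_force'])
E
```

```text
[-7.69477304  4.32443128 -0.82623959]
```

View pics/c5.png

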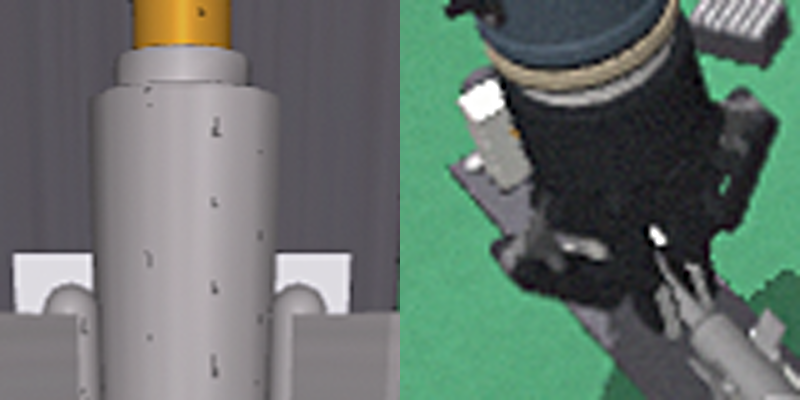

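The last crop shows the pin head hard against the brass screw, with no stem visible, at (182,60), and the clip fingers around the bar. I'll press slightly more, then relax.

Emit:
{"fn": "carry_out", "kwargs": {"plan": [{"tx": 0.0006, "ty": -0.0002, "tz": 0, "twist": 0}, {"tx": 0.0006, "ty": -0.0002, "tz": 0, "twist": 0}, {"tx": 0, "ty": 0, "tz": 0, "twist": 0}, {"tx": 0, "ty": 0, "tz": 0, "twist": 0}, {"tx": 0, "ty": 0, "tz": 0, "twist": 0}, {"tx": 0, "ty": 0, "tz": 0, "twist": 0}]}}

```text
time_s: 14.75
ee_pos: [0.5726, 0.1658, 0.0266]
tcp_rot: [[0.964, -0.265, -0.01], [-0.265, -0.964, -0.002], [-0.009, 0.005, -1.0]]
ft_force: [-10.2, 4.5, 1.1]
width: 0.0076
grip_force: 59.4
```

Emit:
{"fn": "carry_out", "kwargs": {"plan": [{"tx": -0.0006, "ty": 0.0002, "tz": 0, "twist": 0}, {"tx": -0.0006, "ty": 0.0001, "tz": 0, "twist": 0}, {"tx": -0.0006, "ty": 0, "tz": 0, "twist": 0}, {"tx": -0.0006, "ty": 0, "tz": 0, "twist": 0}, {"tx": 0, "ty": 0, "tz": 0, "twist": 0}, {"tx": 0, "ty": 0, "tz": 0, "twist": 0}]}}

```text
time_s: 15.25
ee_pos: [0.5725, 0.1659, 0.0267]
tcp_rot: [[0.964, -0.265, -0.006], [-0.265, -0.964, -0.001], [-0.005, 0.003, -1.0]]
ft_force: [-5.3, 4.7, -4.4]
width: 0.0079
grip_force: 59.1
```

Emit:
{"fn": "carry_out", "kwargs": {"plan": [{"tx": -0.0006, "ty": 0.0005, "tz": 0, "twist": 0}, {"tx": -0.0006, "ty": 0.0005, "tz": 0, "twist": 0}, {"tx": 0, "ty": 0, "tz": 0, "twist": 0}, {"tx": 0, "ty": 0, "tz": 0, "twist": 0}], "force": 20}}

```text
time_s: 15.58
ee_pos: [0.5725, 0.166, 0.0267]
tcp_rot: [[0.964, -0.266, -0.004], [-0.266, -0.964, -0.002], [-0.003, 0.003, -1.0]]
ft_force: [-4.5, 3.1, -7.3]
width: 0.0077
grip_force: 58.8
```

Emit:
{"fn": "carry_out", "kwargs": {"plan": [{"tx": 0, "ty": 0, "tz": 0, "twist": 0}, {"tx": 0, "ty": 0, "tz": 0, "twist": 0}, {"tx": 0, "ty": 0, "tz": 0, "twist": 0}, {"tx": 0, "ty": 0, "tz": 0, "twist": 0}, {"tx": 0, "ty": 0, "tz": 0, "twist": 0}, {"tx": 0, "ty": 0, "tz": 0, "twist": 0}], "fingers": -0.2}}

```text
time_s: 16.08
ee_pos: [0.5749, 0.1665, 0.0282]
tcp_rot: [[0.964, -0.266, 0.001], [-0.266, -0.964, -0.0], [0.001, -0.0, -1.0]]
ft_force: [0.4, 1.5, -0.1]
width: 0.0341
grip_force: 0.0
```

Emit:
{"fn": "carry_out", "kwargs": {"plan": [{"tx": 0, "ty": 0, "tz": 0.005, "twist": 0}, {"tx": 0, "ty": 0, "tz": 0.01, "twist": 0}, {"tx": 0, "ty": 0, "tz": 0.025, "twist": 0}, {"tx": 0, "ty": 0, "tz": 0.03, "twist": 0}, {"tx": 0, "ty": 0, "tz": 0.03, "twist": 0}, {"tx": 0, "ty": 0, "tz": 0.03, "twist": 0}, {"tx": 0, "ty": 0, "tz": 0.02, "twist": 0}, {"tx": 0, "ty": 0, "tz": 0, "twist": 0}]}}

```text
time_s: 16.75
ee_pos: [0.5771, 0.1681, 0.1841]
tcp_rot: [[0.964, -0.266, 0.01], [-0.266, -0.964, 0.003], [0.009, -0.006, -1.0]]
ft_force: [0.3, 0.1, -0.1]
width: 0.0346
grip_force: 0.0
```

```bash
python3 - <<'E'
from h import *
import pickle
np.set_printoptions(precision=4,suppress=True)
s=env.observe();i=eyes.camera_info('wrist');w=eyes.camera('wrist');cv2.imwrite('pics/w6.png',w[:,:,::-1])
a=-.271;R=np.array([[np.cos(a),-np.sin(a)],[np.sin(a),np.cos(a)]]);t=np.array([.5799,.1644])
# sample brightness/colour along clip line to find brass tip and bar end
for x in np.arange(.082,.104,.001):
    p=t+R@[x,0];u=proj('w',[p[0],p[1],.047],i)[0].astype(int);print(round(x,3),w[u[1],u[0]],end=' ')
print(s['ee_pos'],s['ft_force'],s['width'],s['time_s'])
for x in (.06,.0,-.06):
    row=[]
    for y in np.arange(-.02,.0201,.002):
        p=t+R@[x+ (0.018 if x>0 else -.018 if x<0 else 0),y];u=proj('w',[p[0],p[1],.042],i)[0].astype(int);row.append(int(w[u[1],u[0]].mean()) if 0<=u[1]<400 else -1)
    print(x,row)
E
```

```text
0.082 [179 172 176] 0.083 [179 172 176] 0.084 [179 172 175] 0.085 [178 173 175] 0.086 [177 171 174] 0.087 [178 173 175] 0.088 [178 172 175] 0.089 [151 145 149] 0.09 [198 190 195] 0.091 [193 188 192] 0.092 [194 190 198] 0.093 [165 130  62] 0.094 [229 175  50] 0.095 [228 181  59] 0.096 [227 180  60] 0.097 [227 181  60] 0.098 [227 180  60] 0.099 [227 180  60] 0.1 [227 179  60] 0.101 [227 180  60] 0.102 [227 180  61] 0.103 [227 181  60] [0.5771 0.1681 0.1841] [ 0.3306  0.0949 -0.0678] 0.034554959357205706 16.75
0.06 [93, 92, 93, 92, 94, 90, 130, 150, 171, 185, 175, 167, 150, 136, 120, 74, 92, 92, 93, 89, 92]
0.0 [58, 56, 57, 57, 56, 58, 56, 56, 94, 106, 113, 104, 73, 56, 58, 56, 56, 57, 56, 57, 57]
-0.06 [96, 97, 99, 49, 52, 61, 86, 94, 100, 104, 105, 108, 106, 98, 86, 54, 47, 63, 91, 82, 96]
```

After release the bar end (0.089), pin head and brass (0.093) still touch with no stem showing, and the bar is centred on the clip line. Handing in.

```bash
python3 -c "
from plant import job
print(job.sign_off())"
```

```text
the job is handed in; nothing more can be done
None
```

The waisted specimen is snapped into both clips and slid until the pin is fully in and bearing on the stop. It is released with the gripper clear, the other two specimens were not touched, and the job is handed in (no verdict was returned).

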